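# Index the disc-marking turntable one slot on

## Robot

A 6-joint arm with a two-finger parallel gripper is mounted at the origin on the work surface. World frame = base frame: x ahead of the robot, y to its left, z up, the work surface at z = 0. Lengths are in mm, angles in degrees, forces in N, time in s.
With the tool pointing down it reaches from about 350 to 850 mm from the base axis. Payload 8.1 kg.
Tool frame: the origin (TCP) lies at the very end of the fingers, on their centre line; the grasp point (between the pads) lies 19 mm behind it; z points along the fingers, y is the direction in which the jaws open and shut (so a half turn about z gives the same grasp; the last joint's range is limited). The gripper opens to 85 mm and grips with 20 to 120 N. Pads are 22 mm wide; open, the fingers measure 114 mm over their backs; the gripper's body (76 mm by 85 mm) begins 54 mm behind the grasp point. The pads swing forward as they close: fully open they stand 13 mm farther back than shut.
Start: joints at [-69.007, 7.471, 85.268, -0, 87.261, -4.893], TCP at [261.971, -539.793, 231.292] pointing down, gripper open.
Joint ranges: [-169.43, 169.43], [-51.17, 129.36], [1.28, 143.12], [-76.62, 256.62], [0, 156.53], [-152.29, 152.29]. Speed limits (degrees/s): [136.94, 136.94, 159.86, 180, 180, 180].

## Interface

Orientations are given as [roll, pitch, yaw] about the fixed x, y, z axes, in that order (R = Rz(yaw) Ry(pitch) Rx(roll)).
In Python, from bench import r, eyes gives the robot as it stands. The module is installed in compiled form; this text tells all that it offers.
- The arm moves only by the tool play_rows, never from a script. Its argument "deltas" is a list of rows, each a list of 3 entries, a list of its own where there are three numbers: the shift along the tool's x, y, z in m, then the turn, a rotation vector about the tool's x, y, z in rad, then the closure, from 0 (fully open) to 1 (shut). A call has 1 to 8 rows; each row shifts and turns the pose as measured when the row begins, along the tool's axes as they then stand; what a row does not reach is not made up. A row lasts 1/8 s, in which the tool goes at most 62.5 mm and 10.7 degrees, less where a joint would pass 70% of its speed; a pose out of reach is approached as far as the arm can. A call with a gripper value outside its range is refused whole. The fingers move at their own pace and stop on an object; "force" is the grip in N (left out, the last holds). Time passes only in rows, so rows that do not move let the fingers close. It gives the time, the measured TCP pose, the force and the opening at its end, in the units of the state.
- r.sense(): the state, without advancing time (a new reading comes with each control period).
- eyes.snapshot(name): name is "scene" or "top" or "wrist"; returns the picture (400x640x3 uint8, red, green, blue); there is no depth.
- eyes.get_calibration(name): a dict with "mtx" (3x3 intrinsics, pixels), "D" ([k1, k2, p1, p2, k3] as OpenCV has them; the pictures are not rectified), "R" (3x3) and "t" (3): a world point X has camera coordinates R X + t; the wrist camera has in their place "T_tool_cam" (4x4, takes a point from camera to tool coordinates, whose origin is the TCP and whose axes are the flange's). Camera axes: x right, y down, z forward; pixel columns grow to the right and rows downward; lengths in mm; the calibration is good to about 2 mm. A picture is of the moment at which its call begins: read the wrist's pose just before it. get_calibration takes no time and is no camera call.
- r.hand_in(): hands the job in, once; it reports no verdict.
The state is a dict: "time": time; "joint_pos": joint angles; "qd": joint speeds; "joint_efforts": joint torques, N m; "tool_pos": TCP position; "tcp_rot": TCP orientation; "ft_force": force on the tool from outside, world axes, zero at the start; "wrist_torque": the same for the moment, N m; "finger_gap": finger opening in mm.
Only numpy, scipy, OpenCV 4.12 (cv2) and the standard library are available. Lean on these libraries where they do the work, as an engineer would, in place of code of your own. Each camera call takes 0.05 s, during which the arm holds its last target. There are 200 camera calls.

## Task

Move the indexing turntable on by one slot: press the red spring plunger in to free the table, turn the table straight round to the next slot, the one beside the green peg, and let the plunger spring fully out again there so that the table is locked. Just press and push with the fingertips: the card disc must stay down on its spindle, and everything else on the desk stays where it is.

Things in the scene. Friction and masses are not known exactly. Their poses are not given: they have to be found in the camera images.
- index_base: The indexing turntable's fixed grey round base, 304 mm across, bolted to the desk; origin on the turning axis at desk level, z up. It carries a white fixed ring (inner radius 108 mm, outer 128 mm, from 30 to 38 mm above the desk; a grey wall as high stands round it out to 134 mm) with twelve slots (the index holes), 16 mm wide, one every 30 degrees (0.524 rad).
- turntable (a joint): Angle of the blue turning plate (120 mm across, top 34 mm above the desk) about the vertical axis, rad; 0 in its starting slot, grows anticlockwise seen from above; slots at every multiple of 0.524 rad, about +-0.017 rad of play when locked. It turns freely, with light friction (about 1 to 1.5 N at the plunger), only while the plunger is pressed in.
- plunger (a joint): How far the red spring plunger is pressed in (downwards), m: 0 fully out (locked if in a slot), 0.010 fully in. It takes about 3 N to start and 8 N fully in. Its 12 mm wide round-backed tongue passes under the ring between slots once pressed in 8 mm; let go between slots it stays about 8 mm in, and it springs up into a slot that it reaches, centring itself from some 3 mm off.
- plunger_top (a point): Centre of the floor of the red plunger's round thumb cup, rubber-faced, 52 mm above the desk when out; 41 mm wide inside, with a rim 5 mm higher and 48 mm over the outside. It rides on the turning plate, 85 mm from the axis, sinks with the plunger and goes round with the plate.
- tongue_tip (a point): Near the outer end of the red tongue that sticks out from under the cup into the slot, 124 mm from the axis in line with the cup, 32 mm above the desk when the plunger is out.
- green_peg: Green round-topped peg, 16 mm across, 22 mm high, fixed on the base's 18 mm high outer flange, 143 mm from the axis, right beside the next slot, which is one step (30 degrees) from the starting slot, to one side or the other. Origin at its foot.
- orange_peg: Orange peg, the same, fixed beside the previous slot, one step from the starting slot the other way. Origin at its foot.
- card_disc: White card disc, 108 mm across, 4 mm thick, with a 24 mm hole, lying loose on the turning plate over its 20 mm spindle (spindle top 50 mm above the desk). Origin at the centre of its underside. It rides round with the plate.
- mug: White mug, 82 mm across, 92 mm high; bystander on the desk, origin at its underside centre.
- bottle: Orange drink bottle with white cap, 66 mm across, 210 mm high; bystander on the desk, origin at its underside centre.
- pencil_case: Blue hard pencil case, 200 x 75 x 35 mm; bystander on the desk, origin at its underside centre.
- pen: Black pen, 150 mm long, lying; bystander on the desk, origin at its underside centre.
- spool: Wooden spool with a green middle, 44 mm across, 50 mm high; bystander on the desk, origin at its underside centre.
- tape_roll: Yellow roll of tape lying flat, 80 mm across, 20 mm high; bystander on the desk, origin at its underside centre.
- finished_disc: Finished wooden disc with red and yellow pattern, 100 mm across, 4 mm thick; bystander on the desk, origin at its underside centre.

How it is judged (in metres and radians):
On the way:
1. the plunger is pressed in (6 mm or more) with the table still at its starting slot (value of joint plunger above 0.006 m and value of joint turntable between -0.06 and 0.06 rad), for 0.1 s.
At the end, for the whole second after the job is handed in: The table stands one slot (0.524 +- 0.045 rad) from its start, on the green peg's side, at rest; the plunger is out to within 2 mm, locked in that slot; the card disc lies flat on the plate over its spindle (within 3 mm of its height) ((value of joint turntable between 0.4786 and 0.5686 rad or value of joint turntable between -0.5686 and -0.4786 rad) and horizontal distance between tongue_tip and green_peg below 0.03 m and value of joint plunger below 0.002 m and velocity of joint turntable between -0.05 and 0.05 rad/s and z of card_disc in the frame of index_base below 0.037 m and horizontal distance between card_disc and index_base below 0.006 m); the robot touches nothing.
It fails at once if the table is turned to the orange peg's slot or more than half a step past the green peg's (value of joint turntable above 0.8 rad or value of joint turntable below -0.8 rad or horizontal distance between tongue_tip and orange_peg below 0.03 m).
It fails at once if the card disc is lifted 8 mm or more off the plate (z of card_disc in the frame of index_base above 0.042 m).
It fails at once if a bystander is moved more than 20 mm or lifted (distance of any of mug, bottle, pencil_case, pen, spool, tape_roll, finished_disc from where it was at the start of the episode above 0.02 m).
It also fails if it takes over 38 s, if anything falls off the work surface, if the arm or the gripper's body presses on something with over 40 N, if the wrist force passes 120 N, or if a joint passes its speed limit or range.

## Working session

There is one attempt and no reset: what is moved stays moved. The work goes in short steps, Python scripts to look and compute and a tool call to move; the robot and the scene stay as the last step left them, time stands still between calls to the robot, and variables do not carry over. Pictures are saved under pics/ and viewed, about 8 in all and at most 12, crops included, and the job is handed in when it is done.

Besides the shell and the picture viewer there is one more tool, called as name([rows], argument=value, ...), one row to a line, values as JSON. play_rows: Moves the arm, as the interface text tells. Its arguments: {"type":"object","properties":{"deltas":{"type":"array"},"force":{"type":"number"}},"required":["deltas"]}

```bash
mkdir -p pics; python3 - <<'E'
from bench import r, eyes
import cv2
for n in ("top","scene"):
    cv2.imwrite(f"pics/{n}0.png",eyes.snapshot(n)[:,:,::-1])
    c=eyes.get_calibration(n);print(n,c)
print(eyes.get_calibration("wrist"))
print(r.sense())
E
```

```text
top {'mtx': array([[508.42227875,   0.        , 320.32631028],
       [  0.        , 508.42227875, 199.93851814],
       [  0.        ,   0.        ,   1.        ]]), 'D': array([-0.10573698,  0.        ,  0.        ,  0.        ,  0.        ]), 'R': array([[ 0.00967514, -0.99995177, -0.00168927],
       [-0.98707339, -0.00928023, -0.16000001],
       [ 0.15997662,  0.00321546, -0.98711557]]), 't': array([ -27.3178021 ,  578.50719794, 1586.28278436])}
scene {'mtx': array([[428.65109872,   0.        , 320.32579374],
       [  0.        , 428.65109872, 196.74154885],
       [  0.        ,   0.        ,   1.        ]]), 'D': array([-0.08753878,  0.        ,  0.        ,  0.        ,  0.        ]), 'R': array([[-0.28451194,  0.95864419,  0.00736726],
       [ 0.75013538,  0.22740159, -0.62095526],
       [-0.59695047, -0.17114274, -0.78381139]]), 't': array([ 183.07844448, -364.67998398, 1640.88318442])}
{'mtx': array([[353.65869958,   0.        , 321.5067839 ],
       [  0.        , 353.65869958, 201.05606745],
       [  0.        ,   0.        ,   1.        ]]), 'D': array([-0.05346855
[... 385 characters left out ...]
        1.00000000e+00]])}
{'time': 0.1, 'joint_pos': array([-6.90064399e+01,  7.51270041e+00,  8.53242047e+01, -5.90039935e-04,
        8.72634609e+01, -4.89274602e+00]), 'qd': array([-0.08196049, -0.04863713, -0.11637891, -0.02517036, -0.07419442,
       -0.0512052 ]), 'joint_efforts': array([ 1.31606859e-03, -5.70952785e+01, -5.01940048e+01, -2.19389549e-04,
        8.17381806e-03, -9.34114269e-05]), 'tool_pos': array([ 261.78562382, -539.30275213,  230.31817793]), 'tcp_rot': array([-1.79899949e+02, -7.97312380e-03,  2.58863278e+01]), 'ft_force': array([ 0.23447091, -0.68675915,  0.28074055]), 'wrist_torque': array([ 0.03680888, -0.01657015,  0.02550462]), 'finger_gap': 85.35610550066994}
```

View pics/top0.png

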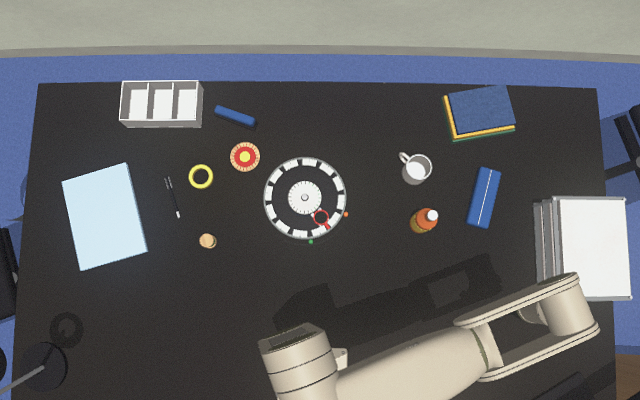

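View pics/scene0.png

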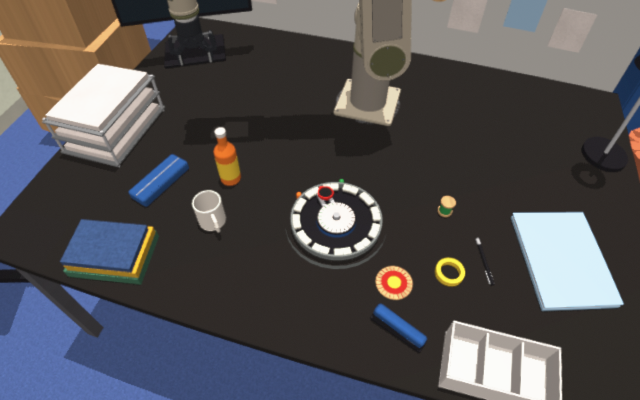

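The top view shows the table at about (305,198), the red cup at (321,217), the green peg at (311,241) and the orange peg at (346,214). I'll enlarge that area next.

```bash
python3 - <<'E'
import cv2
im=cv2.imread("pics/top0.png")[145:255,250:360]
cv2.imwrite("pics/top0c.png",cv2.resize(im,None,fx=5,fy=5,interpolation=cv2.INTER_CUBIC))
E
cat > h.py <<'E'
import numpy as np, cv2
from bench import r, eyes
def world(uv,z,name="top"):
    c=eyes.get_calibration(name); R,t=np.array(c["R"]),np.array(c["t"])
    p=cv2.undistortPoints(np.array([[uv]],float),c["mtx"],c["D"])[0,0]
    d=R.T@np.array([p[0],p[1],1]); o=-R.T@t
    return o+d*(z-o[2])/d[2]
E
python3 - <<'E'
from h import *
for n,uv,z in (("axis",(305,198),50),("cup",(321,217),52),("green",(311,241),40),("orange",(346,214),40)):
    print(n,world(uv,z).round(1))
E
```

```text
axis [584.   27.4  50. ]
cup [522.9 -24.5  52. ]
green [447.    6.6  40. ]
orange [ 534.8 -104.7   40. ]
```

View pics/top0c.png

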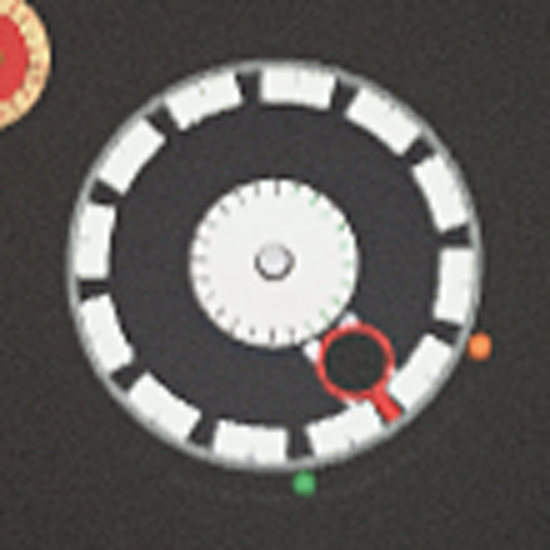

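```bash
cat >> h.py <<'E'
from scipy.spatial.transform import Rotation as Ro
def totool(target):
    s=r.sense(); R=Ro.from_euler("xyz",s["tcp_rot"],degrees=True).as_matrix()
    return R.T@(np.array(target)-s["tool_pos"]), s
E
python3 - <<'E'
from h import *
P={}
for n,c,z in (("axis",(274,261),50),("cup",(357,361),56),("green",(304,484),38),("orange",(480,347),38)):
    uv=(250+(c[0]+.5)/5-.5,145+(c[1]+.5)/5-.5); P[n]=world(uv,z); print(n,P[n].round(1))
for n in ("cup","green","orange"):
    d=P[n][:2]-P["axis"][:2]; print(n,np.hypot(*d).round(1),np.degrees(np.arctan2(d[1],d[0])).round(1))
print(world((424,220),30),world((433,214),210))
print(totool([*P["cup"][:2],250])[0].round(1))
E
```

```text
axis [587.9  29.4  50. ]
cup [523.  -24.5  56. ]
green [445.9   8.6  38. ]
orange [ 535.1 -103.5   38. ]
cup 84.4 -140.3
green 143.5 -171.7
orange 143.0 -111.7
[ 518.78397889 -358.02470452   30.        ] [ 514.18440895 -348.0338075   210.        ]
[ 459.8 -349.2  -19. ]
```

play_rows([
  [[0.046, -0.035, -0.005], [0, 0, 0], 1],
  [[0.046, -0.035, -0.005], [0, 0, 0], 1],
  [[0.046, -0.035, -0.005], [0, 0, 0], 1],
  [[0.046, -0.035, -0.005], [0, 0, 0], 1],
  [[0.046, -0.035, 0], [0, 0, 0], 1],
  [[0.046, -0.035, 0], [0, 0, 0], 1],
  [[0.046, -0.035, 0], [0, 0, 0], 1],
  [[0.046, -0.035, 0], [0, 0, 0], 1],
], force=30)

```text
time: 1.1
tool_pos: [473.7, -116.7, 247.9]
tcp_rot: [-179.6, 0.0, 25.4]
ft_force: [1.2, 0.2, 0.6]
finger_gap: 0.5
```

```bash
python3 - <<'E'
from h import *
d,s=totool([523,-24.5,130]);print(d.round(1),s["tool_pos"],s["tcp_rot"],s["finger_gap"],s["qd"].round(1),s["time"],s["ft_force"])
E
```

```text
[ 84.1 -61.2 118.3] [ 473.73844035 -116.662017    247.89254751] [-1.79591519e+02  1.71034777e-02  2.54222029e+01] 0.5443319070767559 [ 56.6  12.9 -11.3   0.2  -2.   56.2] 1.1 [1.17696354 0.20847439 0.61482952]
```

play_rows([
  [[0.035, -0.026, 0.04], [0, 0, 0], 1],
  [[0.03, -0.022, 0.04], [0, 0, 0], 1],
  [[0.012, -0.008, 0.025], [0, 0, 0.008], 1],
  [[0, 0, 0.006], [0, 0, 0], 1],
  [[0, 0, 0], [0, 0, 0], 1],
])

```text
time: 1.72
tool_pos: [520.5, -25.6, 134.3]
tcp_rot: [-179.6, 0.0, 25.4]
ft_force: [-0.2, -0.4, 0.1]
finger_gap: 0.3
```

```bash
python3 - <<'E'
from h import *
d,s=totool([523,-24.5,75]);print(d.round(1),s["tool_pos"],s["tcp_rot"],s["qd"].round(1),s["time"])
cv2.imwrite("pics/w1.png",eyes.snapshot("wrist")[:,:,::-1])
E
```

```text
[ 2.8  0.5 59.3] [520.48248135 -25.57875548 134.33878575] [-1.79615627e+02  2.53331058e-02  2.53538048e+01] [ 0.1  0.  -0.1  0.   0.2 -0.1] 1.725
```

View pics/w1.png

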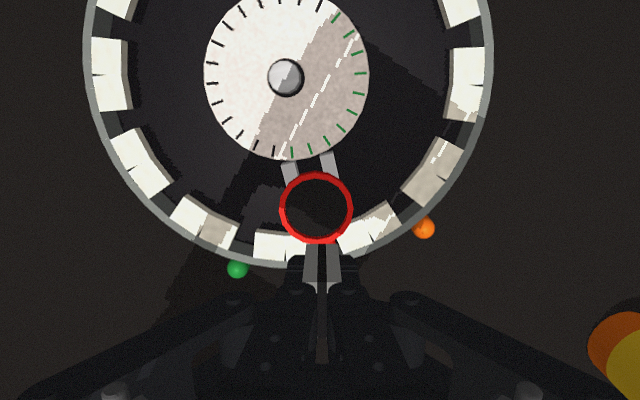

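The wrist view shows the cup rim centred at (316,207), the spindle at (286,77), green at (237,269) and orange at (424,228). The shut fingertips are about 16 mm wide, so they fit the cup.

```bash
python3 - <<'E'
from h import *
c=eyes.get_calibration("wrist");s=r.sense()
R=Ro.from_euler("xyz",s["tcp_rot"],degrees=True).as_matrix();T=c["T_tool_cam"]
def ww(uv,z):
    p=cv2.undistortPoints(np.array([[uv]],float),c["mtx"],c["D"])[0,0]
    d=R@T[:3,:3]@[p[0],p[1],1]; o=R@T[:3,3]+s["tool_pos"]
    return (o+d*(z-o[2])/d[2])
A=ww((286,77),50)
for n,uv,z in (("axis",(286,77),50),("cup",(316,207),57),("green",(237,269),36),("orange",(424,228),36)):
    p=ww(uv,z);d=p[:2]-A[:2];print(n,p.round(1),np.hypot(*d).round(1),np.degrees(np.arctan2(d[1],d[0])).round(1))
print(totool([*ww((316,207),57)[:2],70])[0])
E
```

```text
axis [586.3  31.2  50. ] 0.0 0.0
cup [520.8 -20.   57. ] 83.2 -142.0
green [444.9  11.1  36. ] 142.8 -171.9
orange [ 534.2 -100.    36. ] 141.2 -111.7
[ 2.53498528 -4.82065764 64.83907939]
```

play_rows([
  [[0.001, -0.003, 0.03], [0, 0, 0.01], 1],
  [[0, 0, 0.03], [0, 0, 0], 1],
  [[0, 0, 0.01], [0, 0, 0], 1],
  [[0, 0, 0], [0, 0, 0], 1],
])

```text
time: 2.28
tool_pos: [524.5, -26.4, 70.4]
tcp_rot: [180.0, -0.5, 24.5]
ft_force: [0.6, -0.1, 0.3]
finger_gap: -0.2
```

```bash
python3 - <<'E'
from h import *
d,s=totool([520.2,-22.3,52]);print(d.round(1),s["tool_pos"].round(1),s["tcp_rot"].round(1),s["ft_force"].round(1))
E
```

```text
[-2.4 -5.5 18.4] [524.5 -26.4  70.4] [180.   -0.5  24.5] [ 0.6 -0.1  0.3]
```

play_rows([
  [[-0.002, -0.005, 0.004], [0, 0, 0], 1],
  [[0, 0, 0], [0, 0, 0], 1],
])

```text
time: 2.52
tool_pos: [522.0, -23.1, 68.9]
tcp_rot: [179.9, -0.7, 24.4]
ft_force: [0.0, 0.3, 0.5]
finger_gap: -0.1
```

play_rows([
  [[0, 0, 0], [0, 0, 0], 1],
])

```text
time: 2.65
tool_pos: [522.5, -23.1, 69.7]
tcp_rot: [179.8, -0.8, 24.5]
ft_force: [-0.4, 0.5, 0.2]
finger_gap: 0.2
```

```bash
python3 - <<'E'
from h import *
d,s=totool([520.2,-22.3,52]);print(d.round(1),s["tool_pos"].round(1),s["tcp_rot"].round(1),s["ft_force"].round(1))
E
```

```text
[-2.1 -1.7 17.7] [522.5 -23.1  69.7] [179.8  -0.8  24.5] [-0.4  0.5  0.2]
```

play_rows([
  [[-0.002, -0.002, 0.007], [0, 0, 0], 1],
  [[0, 0, 0.006], [0, 0, 0], 1],
  [[0, 0, 0.002], [0, 0, 0], 1],
])

```text
time: 3.02
tool_pos: [520.2, -21.9, 54.1]
tcp_rot: [179.8, -0.8, 24.5]
ft_force: [0.5, -0.3, 1.0]
finger_gap: -0.1
```

play_rows([
  [[0, 0, 0.003], [0, 0, 0], 1],
  [[0, 0, 0.002], [0, 0, 0], 1],
])

```text
time: 3.28
tool_pos: [520.4, -21.9, 48.9]
tcp_rot: [179.8, -0.8, 24.5]
ft_force: [-1.7, 0.3, 3.5]
finger_gap: 0.3
```

play_rows([
  [[0, 0, 0.003], [0, 0, 0], 1],
  [[0, 0, 0.003], [0, 0, 0], 1],
])

```text
time: 3.52
tool_pos: [520.7, -22.2, 43.3]
tcp_rot: [179.8, -0.8, 24.5]
ft_force: [-3.3, -0.7, 6.4]
finger_gap: 0.1
```

play_rows([
  [[0, 0, 0.002], [0, 0, 0], 1],
  [[0, 0, 0.001], [0, 0, 0], 1],
])

```text
time: 3.78
tool_pos: [521.6, -23.1, 41.9]
tcp_rot: [179.7, -0.8, 24.5]
ft_force: [-5.5, -1.3, 13.8]
finger_gap: -0.0
```

play_rows([
  [[-0.0014, -0.0073, 0.001], [0, 0, 0], 1],
  [[-0.0008, -0.0073, 0.001], [0, 0, 0], 1],
])

```text
time: 4.03
tool_pos: [515.8, -12.4, 42.0]
tcp_rot: [179.4, -1.0, 24.4]
ft_force: [-2.0, -3.6, 9.5]
finger_gap: -0.0
```

play_rows([
  [[-0.001, -0.0074, 0.0012], [0, 0, 0], 1],
  [[-0.0004, -0.0074, 0.0012], [0, 0, 0], 1],
])

```text
time: 4.28
tool_pos: [510.9, -0.5, 42.0]
tcp_rot: [179.2, -1.2, 24.4]
ft_force: [-2.0, -2.6, 10.1]
finger_gap: 0.1
```

play_rows([
  [[0, -0.007, 0.0012], [0, 0, 0], 1],
])

```text
time: 4.4
tool_pos: [509.2, 5.4, 42.1]
tcp_rot: [179.1, -1.3, 24.4]
ft_force: [-1.3, -2.6, 9.3]
finger_gap: 0.1
```

```bash
python3 - <<'E'
from h import *
d,s=totool([502.9,18.2,41.5]);p=s["tool_pos"]-[587,30.3,0];print(d.round(1),s["tool_pos"].round(1),s["ft_force"].round(1),np.hypot(*p[:2]),np.degrees(np.arctan2(p[1],p[0])))
cv2.imwrite("pics/t2.png",cv2.resize(eyes.snapshot("top")[145:255,250:360,::-1],None,fx=5,fy=5,interpolation=cv2.INTER_CUBIC))
E
```

```text
[ -0.5 -14.3   0.3] [509.2   5.4  42.1] [-1.3 -2.6  9.3] 81.67787261070505 -162.23505783294462
```

View pics/t2.png

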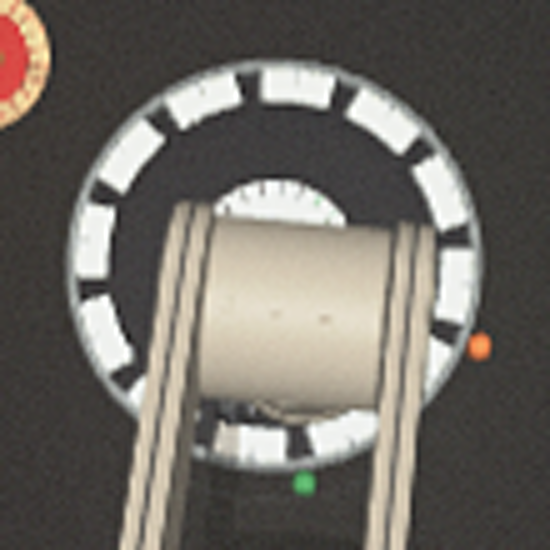

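The arm hides the cup in this top view, so I'll finish the arc using the measured pose.

play_rows([
  [[-0.0005, -0.0072, 0.0012], [0, 0, 0], 1],
  [[0, -0.0065, 0.0012], [0, 0, 0], 1],
])

```text
time: 4.7
tool_pos: [506.2, 17.8, 42.1]
tcp_rot: [178.9, -1.7, 24.4]
ft_force: [0.4, -1.9, 8.0]
finger_gap: -0.1
```

```bash
python3 - <<'E'
from h import *
d,s=totool([502.9,18.2,41.5]);p=s["tool_pos"]-[587,30.3,0];print(d.round(1),s["tool_pos"].round(1),s["ft_force"].round(1),np.hypot(*p[:2]),np.degrees(np.arctan2(p[1],p[0])))
cv2.imwrite("pics/w2.png",eyes.snapshot("wrist")[:,:,::-1])
E
```

```text
[-2.8 -1.8  0.5] [506.2  17.8  42.1] [ 0.4 -1.9  8. ] 81.76242153032562 -171.17479308214007
```

View pics/w2.png

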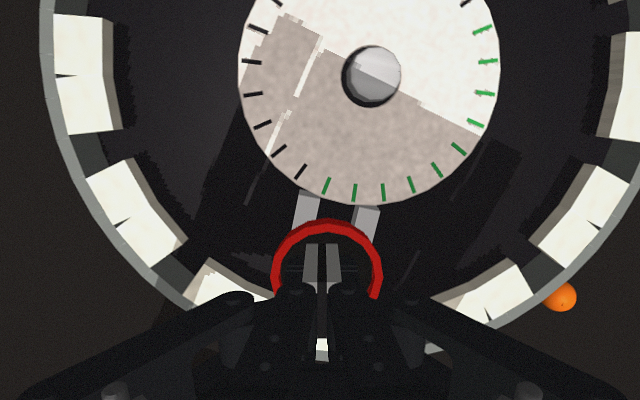

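```bash
cat >> h.py <<'E'
def ww(uv,z):
    c=eyes.get_calibration("wrist");s=r.sense()
    R=Ro.from_euler("xyz",s["tcp_rot"],degrees=True).as_matrix();T=c["T_tool_cam"]
    p=cv2.undistortPoints(np.array([[uv]],float),c["mtx"],c["D"])[0,0]
    d=R@T[:3,:3]@[p[0],p[1],1]; o=R@T[:3,3]+s["tool_pos"]
    return (o+d*(z-o[2])/d[2])
E
python3 - <<'E'
from h import *
A=ww((371,75),50)
for n,uv,z in (("axis",(371,75),50),("cup",(327,274),47),("orange",(560,297),36)):
    p=ww(uv,z);d=p[:2]-A[:2];print(n,p.round(1),np.hypot(*d).round(1),np.degrees(np.arctan2(d[1],d[0])).round(1))
E
```

```text
axis [584.3  35.   50. ] 0.0 0.0
cup [503.7  16.   47. ] 82.9 -166.7
orange [533.5 -97.9  36. ] 142.3 -110.9
```

```bash
python3 - <<'E'
from h import *
A=ww((371,75),50)
for n,uv,z in (("Lin",(126,144),38),("Lout",(80,157),38),("Rin",(607,151),38),("Rout",(636,162),38),("R2in",(527,270),38),("armL",(308,208),38),("armR",(366,222),38),("armmid",(337,215),38)):
    p=ww(uv,z);d=p[:2]-A[:2];print(n,p.round(1),np.hypot(*d).round(1),np.degrees(np.arctan2(d[1],d[0])).round(1))
im=cv2.imread("pics/w2.png")[180:330,170:570];cv2.imwrite("pics/w2c.png",cv2.resize(im,None,fx=2,fy=2,interpolation=cv2.INTER_CUBIC)*1)
E
```

```text
Lin [519.2 115.9  38. ] 103.8 128.8
Lout [505.8 132.8  38. ] 125.4 128.8
Rin [602.9 -75.7  38. ] 112.3 -80.5
Rout [604.9 -91.8  38. ] 128.4 -80.8
R2in [539.4 -72.1  38. ] 116.2 -112.7
armL [525.1  34.6  38. ] 59.3 -179.6
armR [529.7   8.5  38. ] 60.8 -154.2
armmid [527.3  21.7  38. ] 58.5 -166.8
```

View pics/w2c.png

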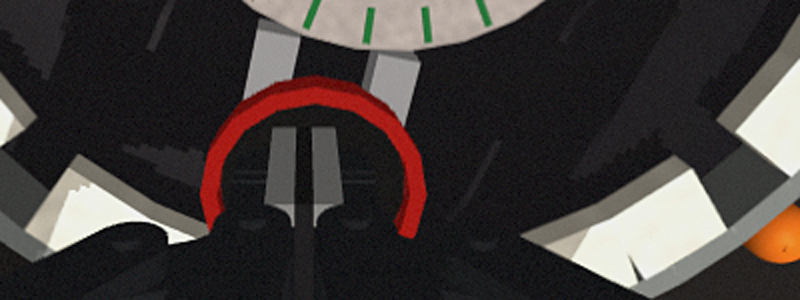

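Refitting the axis to the ring edges gives a cup angle of about -170 to -171°, against a slot at -172.1°. That leaves roughly 2–3 mm to go.

play_rows([
  [[0, -0.003, 0.0012], [0, 0, 0], 1],
  [[0, 0, 0.0005], [0, 0, 0], 1],
])

```text
time: 5.0
tool_pos: [506.3, 21.1, 42.2]
tcp_rot: [178.8, -1.8, 24.4]
ft_force: [-5.0, 1.0, 6.7]
finger_gap: -0.4
```

play_rows([
  [[0, 0, -0.002], [0, 0, 0], 1],
  [[0, 0, -0.003], [0, 0, 0], 1],
])

```text
time: 5.25
tool_pos: [506.2, 21.2, 47.6]
tcp_rot: [178.8, -1.8, 24.4]
ft_force: [0.4, 1.0, 0.6]
finger_gap: 0.1
```

The force fell to 0.6 N at z = 47.6 mm, so the plunger may not have sprung out. I'll lift clear and look.

play_rows([
  [[0, 0, -0.015], [0, 0, 0], 1],
  [[0, 0, -0.035], [0, 0, 0], 1],
  [[-0.02, 0, -0.04], [0, 0, 0], 1],
  [[-0.04, 0, -0.02], [0, 0, 0], 1],
  [[-0.04, 0, 0], [0, 0, 0], 1],
  [[0, 0, 0], [0, 0, 0], 1],
])

```text
time: 6.0
tool_pos: [409.4, -20.5, 161.7]
tcp_rot: [178.6, -2.0, 24.5]
ft_force: [-0.3, 0.6, 1.5]
finger_gap: -0.1
```

```bash
python3 - <<'E'
from h import *
s=r.sense();print(s["tool_pos"],s["tcp_rot"],s["ft_force"])
cv2.imwrite("pics/w3.png",eyes.snapshot("wrist")[:,:,::-1])
E
```

```text
[409.39911456 -20.54524551 161.73794035] [178.61758748  -2.00456919  24.50141345] [-0.30362976  0.64950418  1.47112872]
```

View pics/w3.png

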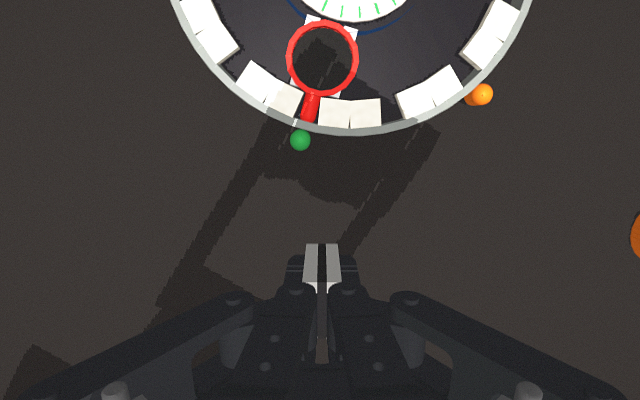

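The red tongue at (310,107) now lies in the slot beside the green peg (300,140). I'll zoom in to check it has seated.

```bash
python3 - <<'E'
from h import *
im=cv2.imread("pics/w3.png")[10:160,230:390];cv2.imwrite("pics/w3c.png",cv2.resize(im,None,fx=4,fy=4,interpolation=cv2.INTER_CUBIC))
A=np.array([586.2,30.5])
for n,uv,z in (("cup57",(322,58),57),("cup49",(322,58),49),("tip",(309,115),34),("green",(300,139),36),("orange",(482,94),36)):
    p=ww(uv,z);d=p[:2]-A;print(n,p.round(1),np.hypot(*d).round(1),np.degrees(np.arctan2(d[1],d[0])).round(1))
for z in (57,49): print(z, np.linalg.norm(ww((286,58),z)-ww((358,58),z)))
E
```

```text
cup57 [503.9  20.   57. ] 83.0 -172.8
cup49 [505.1  20.3  49. ] 81.8 -172.9
tip [466.   12.9  34. ] 121.5 -171.7
green [446.9  11.9  36. ] 140.5 -172.4
orange [535.  -99.5  36. ] 139.7 -111.5
57 48.34579925357634
49 49.88682769335212
```

View pics/w3c.png

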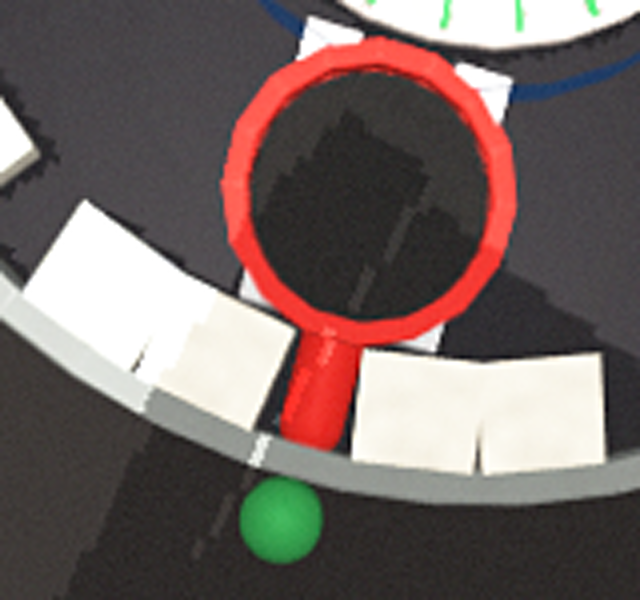

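The tongue sits in the green slot with gaps on both sides. The 0.6 N reading was ambiguous, so I'll check the plunger height by comparing the rim's apparent size with the first wrist view, when the plunger was known to be out.

```bash
python3 - <<'E'
from h import *
from scipy.optimize import least_squares
c=eyes.get_calibration("wrist");T=c["T_tool_cam"]
def fit(f,pos,rot,box):
    im=cv2.imread(f).astype(int); m=((im[...,2]>110)&(im[...,2]>2*im[...,1])&(im[...,2]>2*im[...,0])).astype(np.uint8)
    k=np.zeros_like(m);x0,y0,x1,y1=box;k[y0:y1,x0:x1]=1;m*=k
    ct=max(cv2.findContours(m,cv2.RETR_EXTERNAL,cv2.CHAIN_APPROX_NONE)[0],key=cv2.contourArea)[:,0].astype(float)
    R=Ro.from_euler("xyz",rot,degrees=True).as_matrix()
    p=cv2.undistortPoints(ct[:,None],c["mtx"],c["D"])[:,0]
    d=(R@T[:3,:3]@np.c_[p,np.ones(len(p))].T).T;o=R@T[:3,3]+pos
    def res(v): q=o+d*((v[2]-o[2])/d[:,2])[:,None]; return np.hypot(*(q[:,:2]-v[:2]).T)-24
    s=least_squares(res,[510,0,52],loss="soft_l1",f_scale=.5);print(f,s.x.round(2),np.median(abs(s.fun)).round(2),len(ct))
fit("pics/w1.png",np.array([520.48,-25.58,134.34]),[-179.616,.025,25.354],(270,160,365,240))
s=r.sense();fit("pics/w3.png",s["tool_pos"],s["tcp_rot"],(275,10,370,92))
E
```

```text
pics/w1.png [519.3  -19.92  55.6 ] 0.27 211
pics/w3.png [503.86  20.1   57.84] 0.36 213
```

```bash
python3 - <<'E'
from bench import r
print(r.sense()["time"]);print(r.hand_in())
E
```

```text
6.05
the job is handed in; nothing more can be done
None
```

I moved the turntable on by one slot to the green peg and handed the job in at 6.05 s. No verdict came back. With the fingers shut, I pressed the plunger fully in (fingertips at z ≈ 42 mm, about 14 N). I then pushed the cup clockwise along a 30° arc and lifted straight off.

**Last checks:**
- **Slot:** The tongue lies in the slot beside the green peg with a gap on each side. The cup measured -172.8° about the axis, against about -172° expected.
- **Plunger:** The cup rim fitted at 57.8 mm high. A plunger that is fully out should give 57 mm, and the same fit on the starting picture gave 55.6 mm, so it is out to within that accuracy.
- **Robot clear:** The hand stood about 95 mm from the cup and at z = 162 mm, touching nothing.

**Doubts:**
- **Release force:** As I let go, the force was only 0.6 N at z ≈ 48 mm, where I expected about 5 N. I lifted off and checked the plunger with the camera.
- **Spindle reading:** One wrist-camera reading of the spindle was about 4 mm off the others, so I refitted the axis from the ring.
- **Card disc:** I did not measure it separately. It was on its spindle in the picture taken with the plunger held in, and the part visible in the last picture looked flat.

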